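Clear the jammed outlet of a two-row ball feeder

TASK

The two rows of bearing balls in the sloping feeder have jammed: the two head balls are wedged side by side in the opening between the wings. Gently nudge the head ball of the row that has room behind it back up the slope and keep it held back until all of the other row has run past it into the catch pan, then take your hand away so that the held row runs down into the pan as well. Push softly, never ram a row that has gone solid against its rear block, do not lift balls out, and leave the other things on the bench alone.

Things in the scene. Friction and masses are not known exactly. Their poses are not given: they have to be found in the camera images.
- tray: sheet-steel tray of the ball feeder, fixed. Origin: middle of the opening, on the tray floor, 100 mm above the bench. x runs up the slope along the rows (10 degrees above level), y to the left, z square to the floor. Floor from x=-75 (free lip) to x=190 mm, 114 mm wide inside, side walls 38 mm high; a rib 6 mm thick, 28 mm high parts the rows at x=71 to 130 mm. Press it with under 15 N
- wing_left (a point): inner edge of the left wing, on the floor (tray x=0, y=43 mm). Each wing is a plate 38 mm high from here up the slope and outward to the side wall (x=24, y=57 mm). The two head balls are wedged between the wings and each other, at about tray x=18, y=+-25 mm, so their fronts are at about x=-7 mm
- wing_right (a point): inner edge of the right wing, on the floor (tray x=0, y=-43 mm). The opening between the wings is 86 mm wide: two balls side by side jam in it, one ball passes, also past a finger that stands in front of the other row, if the finger keeps between 14 and 40 mm from the tray's middle line (in tray y)
- apron (a point): middle of the empty piece of tray floor below the opening (tray x=-40 mm, y=0): 114 mm wide, from the wings (x=-3) to the lip (x=-75 mm), open above. Here a closed gripper can come down in front of either head ball and push up the slope along tray +x
- pan (a point): middle of the catch pan's floor below the lip: 157 mm along the slope by 166 mm wide inside, parallel to the tray floor and 34 mm lower; its walls end 15 mm above the level of the tray floor
- rear (a point): middle of the tray's rear wall, on the floor (tray x=190 mm, y=0). In front of it, behind each row, a rubber-faced wooden packing block is fixed; one is longer. The row with the short block has 9 to 12 mm of room behind its last ball, the other only 1 to 3 mm. Which is which is not measured: see or feel it. A row pressed on its block goes solid: the force climbs steeply
- left1_center (a point): steel bearing ball, 50 mm diameter, 0.51 kg, oiled and slippery; this point is its centre, 25 mm above the floor it lies on. Row on the left side (tray +y), the head ball, wedged across the opening. With its row it goes back up the slope under 3 to 7 N; after 5 mm (up to 10 if it crept forward in an earlier try) the other row runs, unless this row goes solid first: then try the other. Press it with under 15 N. 
- left2_center (a point): steel bearing ball, 50 mm diameter, 0.51 kg, oiled and slippery; this point is its centre, 25 mm above the floor it lies on. Row on the left side (tray +y), second ball, right behind the head ball. 
- left3_center (a point): steel bearing ball, 50 mm diameter, 0.51 kg, oiled and slippery; this point is its centre, 25 mm above the floor it lies on. Row on the left side (tray +y), third and last ball, in front of the packing block. 
- right1_center (a point): steel bearing ball, 50 mm diameter, 0.51 kg, oiled and slippery; this point is its centre, 25 mm above the floor it lies on. Row on the right side (tray -y), the head ball, wedged across the opening. With its row it goes back up the slope under 3 to 7 N; after 5 mm (up to 10 if it crept forward in an earlier try) the other row runs, unless this row goes solid first: then try the other. Press it with under 15 N. 
- right2_center (a point): steel bearing ball, 50 mm diameter, 0.51 kg, oiled and slippery; this point is its centre, 25 mm above the floor it lies on. Row on the right side (tray -y), second ball, right behind the head ball. 
- right3_center (a point): steel bearing ball, 50 mm diameter, 0.51 kg, oiled and slippery; this point is its centre, 25 mm above the floor it lies on. Row on the right side (tray -y), third and last ball, in front of the packing block. 
- wrench: bystander: a steel open-end wrench 240 mm long lying flat on the bench, origin at the middle of its underside, along its x
- grease_can: bystander: a green can, 72 mm diameter, 110 mm high, standing; origin at the centre of its foot
- bearing_race: bystander: a dark steel bearing ring, 110 mm outside, 84 mm inside diameter, 28 mm high, lying flat; origin at the centre of its underside
There are look-alikes about, which are no part of the job. What is shaped like the part that bears right1_center but green or yellow is not meant.

How it is judged (in metres and radians):
On the way:
1. one row has run into the pan completely while all three balls of the other row are still held back above the opening ((((x of left1_center in the frame of tray between -0.232 and -0.085 m and y of left1_center in the frame of tray between -0.085 and 0.085 m and z of left1_center in the frame of tray below 0.04 m) and (x of left2_center in the frame of tray between -0.232 and -0.085 m and y of left2_center in the frame of tray between -0.085 and 0.085 m and z of left2_center in the frame of tray below 0.04 m) and (x of left3_center in the frame of tray between -0.232 and -0.085 m and y of left3_center in the frame of tray between -0.085 and 0.085 m and z of left3_center in the frame of tray below 0.04 m) and x of each of right1_center, right2_center, right3_center in the frame of tray above 0 m) or ((x of right1_center in the frame of tray between -0.232 and -0.085 m and y of right1_center in the frame of tray between -0.085 and 0.085 m and z of right1_center in the frame of tray below 0.04 m) and (x of right2_center in the frame of tray between -0.232 and -0.085 m and y of right2_center in the frame of tray between -0.085 and 0.085 m and z of right2_center in the frame of tray below 0.04 m) and (x of right3_center in the frame of tray between -0.232 and -0.085 m and y of right3_center in the frame of tray between -0.085 and 0.085 m and z of right3_center in the frame of tray below 0.04 m) and x of each of left1_center, left2_center, left3_center in the frame of tray above 0 m))), for 0.1 s.
At the end, for the whole second after the job is handed in: All six balls lie at rest (slower than 30 mm/s) in the catch pan: centre between the lip and the pan's front wall, inside its side walls, and below the level of the tray floor plus 40 mm (x of left1_center in the frame of tray between -0.232 and -0.085 m and y of left1_center in the frame of tray between -0.085 and 0.085 m and z of each of left1_center, left2_center, left3_center, right1_center, right2_center, right3_center in the frame of tray below 0.04 m and linear speed of each of left1, left2, left3, right1, right2, right3 below 0.03 m/s and x of left2_center in the frame of tray between -0.232 and -0.085 m and y of left2_center in the frame of tray between -0.085 and 0.085 m and x of left3_center in the frame of tray between -0.232 and -0.085 m and y of left3_center in the frame of tray between -0.085 and 0.085 m and x of right1_center in the frame of tray between -0.232 and -0.085 m and y of right1_center in the frame of tray between -0.085 and 0.085 m and x of right2_center in the frame of tray between -0.232 and -0.085 m and y of right2_center in the frame of tray between -0.085 and 0.085 m and x of right3_center in the frame of tray between -0.232 and -0.085 m and y of right3_center in the frame of tray between -0.085 and 0.085 m); the robot touches nothing.
It fails at once if the robot presses a ball or the feeder with more than 15 N (contact force between any of the arm, the fingers and left1 above 15 N or contact force between any of the arm, the fingers and left2 above 15 N or contact force between any of the arm, the fingers and left3 above 15 N or contact force between any of the arm, the fingers and right1 above 15 N or contact force between any of the arm, the fingers and right2 above 15 N or contact force between any of the arm, the fingers and right3 above 15 N or contact force between any of the arm, the fingers and tray above 15 N).
It fails at once if a ball is lifted out (its centre more than 50 mm above the tray floor) (z of any of left1_center, left2_center, left3_center, right1_center, right2_center, right3_center in the frame of tray above 0.05 m).
It fails at once if a bystander is shifted by more than 20 mm (distance of any of wrench, grease_can, bearing_race from where it was at the start of the episode above 0.02 m).
It also fails if it takes over 69 s, if anything falls off the work surface, if the arm or the gripper's body presses on something with over 40 N, if the wrist force passes 120 N, or if a joint passes its speed limit or range.

ROBOT

A 6-joint arm with a two-finger parallel gripper is mounted at the origin on the work surface. World frame = base frame: x ahead of the robot, y to its left, z up, the work surface at z = 0. Lengths are in mm, angles in rad, forces in N, time in s.
With the tool pointing down it reaches from about 350 to 975 mm from the base axis. Payload 7.1 kg.
Tool frame: the origin (TCP) lies at the very end of the fingers, on their centre line; the grasp point (between the pads) lies 19 mm behind it (ctrl.grip_depth is the distance from the TCP to the grasp point, in mm); x points along the fingers, z is the direction in which the jaws open and shut, and the axes are right-handed (so a half turn about x gives the same grasp; the last joint's range is limited). The gripper opens to 88 mm and grips with 3 to 60 N. Pads are 20 mm wide; open, the fingers measure 115 mm over their backs; the gripper's body (75 mm by 178 mm) begins 61 mm behind the grasp point.
Start: joints at [1.087, 0.423, 1.63, -0, 1.089, -0.019], TCP at [280.12, 558.693, 222.675] pointing down, gripper open.
Joint ranges: [-3, 3], [-0.9, 2.11], [0.09, 2.58], [-1.31, 4.45], [0.11, 2.69], [-2.54, 2.54]. Speed limits (rad/s): [2.39, 2.39, 3.01, 3.14, 3.14, 3.14].

INTERFACE

Orientations are given as a rotation vector (axis times angle).
In Python, from workcell import ctrl gives the robot as it stands. The module is installed in compiled form; this text tells all that it offers.
- The arm moves only by the tool send_rows, never from a script. Its argument "rows" is a list of rows, each a list of 4 numbers: the shift along the tool's x, y, z in mm, then the turn about the tool's x in rad. In form: [[x, y, z, turn], ...]. A call has 1 to 10 rows; each row shifts and turns the pose as measured when the row begins, along the tool's axes as they then stand; what a row does not reach is not made up. A row lasts 1/12 s, in which the tool goes at most 41.7 mm and 7.16 degrees, less where a joint would pass 70% of its speed; a pose out of reach is approached as far as the arm can. A call with a gripper value outside its range is refused whole. "fingers" is the opening, from 0 (shut) to 1 (fully open), set as the call begins (left out, the last holds). The fingers move at their own pace and stop on an object; the grip force is fixed at half the most. Time passes only in rows, so rows that do not move let the fingers close. It gives the time, the measured TCP pose, the force and the opening at its end, in the units of the state.
- ctrl.get_obs(): the state, without advancing time (a new reading comes with each control period).
- ctrl.get_image(name): name is "scene" or "top" or "wrist"; returns a dict with "img" (384x512x3 uint8, red, green, blue), "depth" (384x512 float32, mm along the optical axis (not along the pixel's ray), 0 where there is no reading), "mtx" (3x3 intrinsics, pixels), "dist_coeffs" ([k1, k2, p1, p2, k3] as OpenCV has them; the pictures are not rectified), "world_from_camera" (4x4, takes a point from camera to world coordinates). Camera axes: x right, y down, z forward; pixel columns grow to the right and rows downward; lengths in mm; the calibration is good to about 2 mm. A picture is of the moment at which its call begins.
- ctrl.close_job(): hands the job in, once; it reports no verdict.
The state is a dict: "t": time; "qpos": joint angles; "qvel": joint speeds; "joint_torque": joint torques, N m; "ee_pos": TCP position; "orientation": TCP orientation; "ft_force": force on the tool from outside, world axes, zero at the start; "moment": the same for the moment, N m; "width": finger opening in mm.
Only numpy, scipy, OpenCV 4.12 (cv2) and the standard library are available. Lean on these libraries where they do the work, as an engineer would, in place of code of your own. Each camera call takes 0.05 s, during which the arm holds its last target.

## Working session

There is one attempt and no reset: what is moved stays moved. The work goes in short steps, Python scripts to look and compute and a tool call to move; the robot and the scene stay as the last step left them, time stands still between calls to the robot, and variables do not carry over. Pictures are saved under pics/ and viewed, and the job is handed in when it is done.

Besides the shell and the picture viewer there is one more tool, called after ">>>" as name(argument=value, ...) on one line, values as JSON. send_rows: Moves the arm, as the interface text tells. Its arguments: {"type":"object","properties":{"rows":{"type":"array"},"fingers":{"type":"number"}},"required":["rows"]}

```bash
mkdir -p pics
cat > h.py <<'E'
import numpy as np, cv2, pickle
from workcell import ctrl
def grab(n,tag):
    d=ctrl.get_image(n); pickle.dump(d,open(f'pics/{n}_{tag}.pkl','wb'))
    cv2.imwrite(f'pics/{n}_{tag}.png',d['img'][:,:,::-1]); return d
def pts(d):
    h,w=d['depth'].shape
    u,v=np.meshgrid(np.arange(w),np.arange(h))
    p=cv2.undistortPoints(np.stack([u,v],-1).reshape(-1,1,2).astype(np.float64),d['mtx'],d['dist_coeffs']).reshape(h,w,2)
    c=np.dstack([p,np.ones((h,w))])*d['depth'][...,None]
    T=d['world_from_camera']; return c@T[:3,:3].T+T[:3,3]
E
python3 - <<'E'
from h import *
o=ctrl.get_obs(); print(o)
for n in ('scene','top'): d=grab(n,'a'); print(d['world_from_camera'].round(3).tolist())
E
```

```text
{'t': 0.0, 'qpos': array([ 1.08700011e+00,  4.23809753e-01,  1.63068924e+00,  1.41829934e-06,
        1.08859040e+00, -1.89901718e-02]), 'qvel': array([-0.00030391,  0.00019118,  0.00021365,  0.00142724, -0.00059177,
       -0.00021297]), 'joint_torque': array([-2.77280953e-03, -5.44635987e+01, -2.73654217e+01,  6.40771771e-02,
        2.31547997e-02, -1.69336395e-04]), 'ee_pos': array([279.86962989, 558.21734774, 221.9214037 ]), 'orientation': array([-0.86116991,  1.39525588,  0.85992353]), 'ft_force': array([-0.08814933,  0.02098224, -0.50488042]), 'moment': array([ 0.01229409,  0.02023977, -0.00605667]), 'width': 88.12165939112866}
[[0.859, 0.41, -0.306, 1044.755], [0.511, -0.701, 0.497, -699.462], [-0.011, -0.584, -0.812, 1238.947], [0.0, 0.0, 0.0, 1.0]]
[[0.031, -0.988, 0.153, 442.911], [-0.999, -0.033, -0.011, -7.302], [0.016, -0.152, -0.988, 1116.178], [0.0, 0.0, 0.0, 1.0]]
```

View pics/scene_a.png

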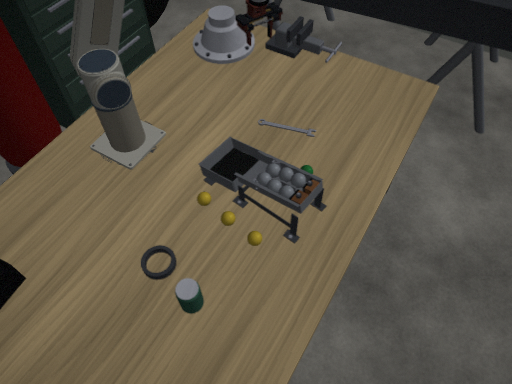

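View pics/top_a.png

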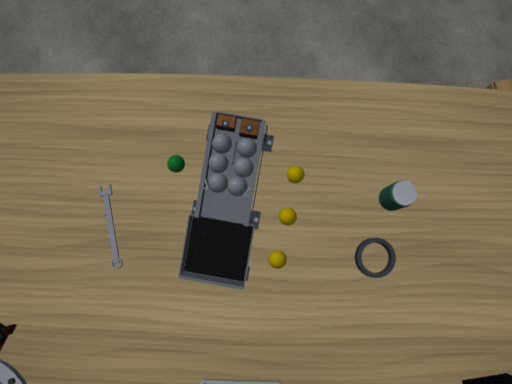

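The pictures show the feeder at about (225,200) in the top view. Its rear blocks are at the top, (227,122) and (249,127), and the pan is at (218,250). Six grey balls lie in two rows at about (220,163) and (242,167), with yellow and green decoys outside the tray. Next I'll zoom in and measure.

```bash
cat > m.py <<'E'
from h import *
d=pickle.load(open('pics/top_a.pkl','rb')); P=pts(d)
im=d['img'][100:300,165:285,::-1]
cv2.imwrite('pics/top_zoom.png',cv2.resize(im,None,fx=3,fy=3,interpolation=cv2.INTER_CUBIC)[:600])
# apron floor
for (u,v) in [(218,204),(232,206),(225,210),(240,210),(215,212),(220,250),(218,182),(236,186),(217,162),(243,166),(221,142),(246,147),(227,122),(249,127)]:
    print((u,v),P[v,u].round(1), d['img'][v,u])
E
python3 m.py
```

```text
(218, 204) [572.   69.5  90.8] [ 91  93 101]
(232, 206) [567.8  33.1  92.3] [ 91  95 101]
(225, 210) [557.1  50.9  89.8] [ 93  95 103]
(240, 210) [558.2  12.2  91.1] [ 91  94 101]
(215, 212) [551.1  76.5  89.2] [ 91  96 101]
(220, 250) [454.8  62.9  38. ] [12 18 15]
(218, 182) [618.7  67.4 151.1] [ 99 103 110]
(236, 186) [610.2  22.9 150.7] [104 108 115]
(217, 162) [666.3  71.2 161.8] [102 106 114]
(243, 166) [658.7   7.4 160.6] [105 109 117]
(221, 142) [715.4  63.2 168.2] [102 106 113]
(246, 147) [704.9   1.6 167.8] [103 107 114]
(227, 122) [765.8  50.5 172.1] [54 59 67]
(249, 127) [753.8  -4.1 175.2] [120 122 131]
```

View pics/top_zoom.png

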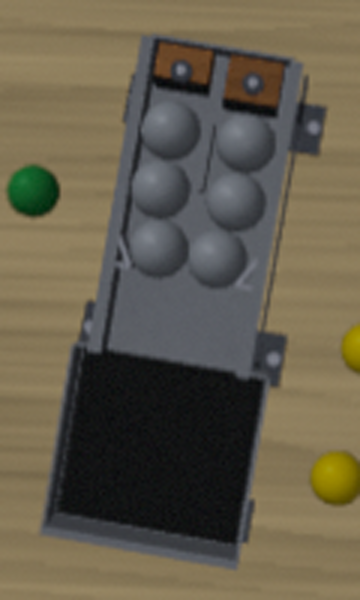

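The zoom shows all six balls and the two wood blocks. The right block at zoom (253,85) looks longer than the left one at (182,68). I'll fit the floor and the balls, then measure the gaps.

```bash
cat > fit.py <<'E'
from h import *
from scipy.optimize import least_squares
d=pickle.load(open('pics/top_a.pkl','rb')); P=pts(d)
# sphere fit (r=25) per ball
C=[]
for (u,v) in [(218,182),(217,162),(221,142),(236,186),(243,166),(246,147)]:
    q=P[v-6:v+7,u-6:u+7].reshape(-1,3)
    f=lambda c:np.linalg.norm(q-c,axis=1)-25
    r=least_squares(f,q.mean(0)-[0,0,20],loss='soft_l1',f_scale=1.0); C.append(r.x); print((u,v),r.x.round(1),np.abs(r.fun).mean().round(2))
C=np.array(C)
q=P[201:214,212:240].reshape(-1,3); q=q[np.abs(q[:,2]-91)<8]
A=np.c_[q[:,:2],np.ones(len(q))]; co=np.linalg.lstsq(A,q[:,2],rcond=None)[0]; print('floor',co)
# ball plane
A=np.c_[C[:,:2],np.ones(6)]; cb=np.linalg.lstsq(A,C[:,2],rcond=None)[0]; print('ballplane',cb, A@cb-C[:,2])
# walls: points above floor by height of walls -> outline from colour
np.save('C.npy',C)
E
python3 fit.py
python3 - <<'E'
import sys; sys.path.insert(0,'.')
from h import *
d=pickle.load(open('pics/top_a.pkl','rb')); P=pts(d)
# rows across tray: print height profile along row
for v in (130,135,150,170,195,210,214):
    print(v,[(u,*P[v,u].round(0).astype(int)) for u in list(range(194,216,2))+list(range(244,272,2))])
E
```

```text
(218, 182) [622.6  69.8 126.7] 12.8
(217, 162) [671.4  70.6 135.1] 1.28
(221, 142) [718.1  63.6 143.7] 1.2
(236, 186) [615.7  20.8 126.8] 6.91
(243, 166) [662.3   6.8 135.5] 1.22
(246, 147) [7.105e+02 4.000e-01 1.435e+02] 12.74
floor [ 0.17222277 -0.03466898 -3.48611939]
ballplane [ 0.17348669 -0.02422824 20.48640322] [ 9.62247823e-02  9.88682936e-02 -1.86478038e-01  9.58613922e-05
 -2.85146143e-01  2.76435244e-01]
130 [(194, np.int64(798), np.int64(156), np.int64(-3)), (196, np.int64(797), np.int64(150), np.int64(1)), (198, np.int64(798), np.int64(144), np.int64(-1)), (200, np.int64(799), np.int64(139), np.int64(-3)), (202, np.int64(798), np.int64(133), np.int64(-1)), (204, np.int64(799), np.int64(127), np.int64(-4)), (206, np.int64(799), np.int64(121), np.int64(-2)), (208, np.int64(797), np.int64(114), np.int64(6)), (210, np.int64(747), np.int64(92), np.int64(163)), (212, np.int64(748), np.int64(88), np.int64(160)), (214, np.int64(754), np.int64(84), np.int64(141)), (244, np.int64(750), np.int64(8), np.int64(162)), (246, np.int64(748), np.int64(3), np.int64(168)), (248, np.int64(74
[... 7561 characters left out ...]
, np.int64(548), np.int64(2), np.int64(90)), (246, np.int64(544), np.int64(-4), np.int64(130)), (248, np.int64(544), np.int64(-9), np.int64(131)), (250, np.int64(558), np.int64(-14), np.int64(3)), (252, np.int64(550), np.int64(-19), np.int64(77)), (254, np.int64(558), np.int64(-26), np.int64(3)), (256, np.int64(558), np.int64(-31), np.int64(3)), (258, np.int64(559), np.int64(-37), np.int64(3)), (260, np.int64(559), np.int64(-42), np.int64(4)), (262, np.int64(559), np.int64(-48), np.int64(1)), (264, np.int64(559), np.int64(-54), np.int64(1)), (266, np.int64(560), np.int64(-59), np.int64(-2)), (268, np.int64(560), np.int64(-65), np.int64(-1)), (270, np.int64(560), np.int64(-71), np.int64(-4))]
```

```bash
cat > tray.py <<'E'
from h import *
yaw=-0.143; c,s=np.cos(yaw),np.sin(yaw); C10,S10=np.cos(np.radians(10)),np.sin(np.radians(10))
X=np.array([c*C10,s*C10,S10]); Y=np.array([-s,c,0]); Z=np.cross(X,Y); R=np.c_[X,Y,Z]
O=np.array([605.9,47.2,99.5])
def tt(p): return (np.asarray(p)-O)@R
def tw(p): return np.asarray(p)@R.T+O
E
python3 - <<'E'
from tray import *
C=np.load('C.npy'); print(tt(C).round(1))
for n in ('top','scene'):
    if n=='scene': d=pickle.load(open('pics/scene_a.pkl','rb'))
    else: d=pickle.load(open('pics/top_a.pkl','rb'))
    T=tt(pts(d))
    for y0,y1 in ((10,50),(-50,-10)):
        m=(T[...,1]>y0)&(T[...,1]<y1)&(T[...,0]>135)&(T[...,0]<195)&(T[...,2]>15)&(T[...,2]<60)
        q=T[m]; im=d['img'][m]; o=np.argsort(q[:,0])
        print(n,y0); print([(*q[i].round(0).astype(int).tolist(),int(im[i][0]),int(im[i][2])) for i in o[::max(1,len(o)//45)]])
    # floor check
    m=(T[...,0]>-60)&(T[...,0]<-15)&(abs(T[...,1])<45)&(abs(T[...,2])<15); print('floor z',np.median(T[m][:,2]))
    m=(T[...,0]>-60)&(T[...,0]<150)&(abs(T[...,2]-37)<5)&(abs(abs(T[...,1])-58)<6)
    q=T[m]; print('wall',np.percentile(q[q[:,1]>0][:,1],[5,50,95]),np.percentile(q[q[:,1]<0][:,1],[5,50,95]))
img=pickle.load(open('pics/scene_a.pkl','rb'))['img'][130:250,190:340,::-1]
cv2.imwrite('pics/scene_zoom.png',cv2.resize(img,None,fx=5,fy=5,interpolation=cv2.INTER_CUBIC))
img=pickle.load(open('pics/top_a.pkl','rb'))['img'][105:160,200:275,::-1]
cv2.imwrite('pics/top_zoom2.png',cv2.resize(img,None,fx=10,fy=10,interpolation=cv2.INTER_CUBIC))
E
```

```text
[[ 17.9  24.7  24.5]
 [ 66.7  32.5  24.4]
 [114.7  32.2  24.7]
 [ 18.  -24.8  24.5]
 [ 66.9 -31.9  24.8]
 [116.2 -31.4  24.2]]
top 10
[(135, 33, 37, 101, 112), (137, 36, 36, 98, 111), (151, 12, 23, 41, 47), (151, 37, 25, 23, 27), (151, 47, 30, 15, 16), (152, 45, 30, 12, 18), (153, 34, 36, 11, 16), (154, 44, 35, 7, 13), (155, 31, 43, 22, 26), (155, 19, 38, 21, 20), (156, 15, 34, 26, 22), (157, 40, 36, 30, 18), (158, 27, 42, 45, 55), (159, 43, 36, 87, 34), (160, 30, 44, 64, 74), (161, 15, 38, 97, 35), (162, 13, 35, 102, 36), (163, 48, 38, 109, 38), (164, 25, 41, 54, 64), (164, 30, 48, 121, 133), (165, 46, 39, 110, 40), (166, 30, 51, 117, 130), (167, 11, 35, 100, 35), (168, 36, 47, 55, 61), (169, 31, 46, 80, 93), (170, 50, 37, 110, 43), (171, 45, 35, 106, 38), (172, 25, 34, 78, 43), (173, 48, 35, 105, 40), (174, 13, 34, 97, 35), (175, 35, 37, 96, 39), (176, 15, 36, 103, 40), (177, 38, 36, 105, 39), (178, 49, 35, 105, 38), (179, 29, 35, 104, 37), (180, 24, 34, 104, 37), (181, 47, 37, 103, 38), (182, 42, 36, 103, 39), (183, 22, 36, 103, 38), (184, 44, 37, 100, 36), (185, 25, 35, 88, 34), 
[... 3303 characters left out ...]
46, 37, 42), (173, -30, 34, 68, 31), (174, -16, 35, 78, 33), (175, -48, 39, 70, 26), (176, -14, 35, 79, 32), (177, -31, 34, 78, 32), (178, -48, 36, 72, 29), (180, -39, 38, 77, 32), (181, -31, 36, 76, 31), (182, -49, 35, 57, 25), (183, -18, 34, 81, 36), (185, -41, 34, 78, 32), (186, -33, 36, 78, 44), (187, -13, 36, 77, 51), (189, -42, 37, 76, 60), (190, -24, 19, 65, 70), (190, -24, 24, 68, 72), (190, -29, 30, 64, 69), (191, -29, 35, 68, 73), (191, -31, 18, 67, 73), (191, -19, 35, 70, 73), (192, -46, 34, 67, 72), (192, -26, 32, 64, 70), (192, -41, 39, 69, 69), (193, -44, 23, 68, 73)]
floor z 0.45662725592781483
wall [54.55325291 59.46275194 63.27268712] [-63.55526879 -59.62859433 -53.79805117]
```

View pics/scene_zoom.png

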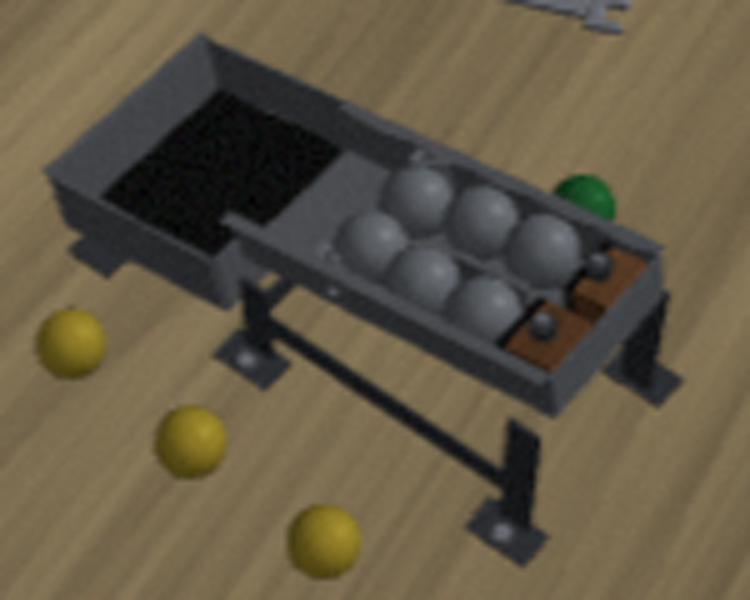

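View pics/top_zoom2.png

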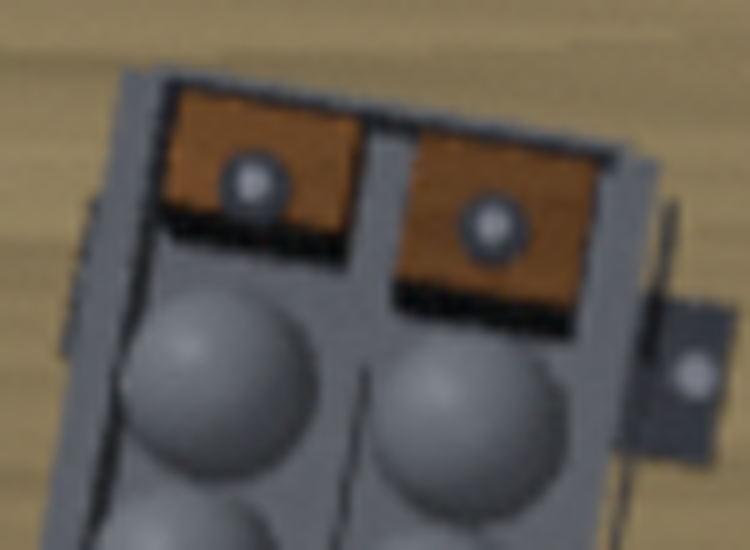

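The depth readings put the left block's face at tray x≈151 and the right block's at ≈142. The back of the last ball is at ≈140 in both rows. So the left row has about 10 mm of room and the right about 2 mm, and I'll hold the left row. The jaw axis goes along tray x and the 20 mm pad width across y, centred at y=27.

```bash
cat > go.py <<'E'
from tray import *
from scipy.spatial.transform import Rotation as Ro
xh=np.array([c,s,0])
def cur():
    o=ctrl.get_obs(); return o, np.array(o['ee_pos']), Ro.from_rotvec(o['orientation']).as_matrix()
def rel(target):
    o,p,M=cur()
    return M.T@(np.asarray(target)-p)
def st():
    o,p,M=cur(); f=np.array(o['ft_force'])
    print('t',round(o['t'],2),'p',p.round(1),'tray',tt(p).round(1),'f xh/y/z',(f@xh).round(2),(f@Y).round(2),f[2].round(2),'w',round(o['width'],1))
E
python3 - <<'E'
from go import *
st(); o,p,M=cur(); print(M.round(3))
for sg in (1,-1):
    z=sg*xh; x=np.array([0,0,-1.]); y=np.cross(z,x); T=np.c_[x,y,z]
    print(sg, Ro.from_matrix(M.T@T).as_rotvec().round(3), o['qpos'][5])
b=np.array([622.6,69.8,0]); tgt=b-62*xh+2.2*Y; tgt[2]=222; print(tgt, rel(tgt).round(1), 'world', tgt-p)
E
```

```text
t 0.1 p [279.9 558.3 222. ] tray [-368.2  459.4  189.3] f xh/y/z 0.08 0.19 -1.2 w 87.5
[[-0.001 -0.894  0.448]
 [-0.001  0.448  0.894]
 [-1.     0.    -0.001]]
1 [ 1.249e+00 -1.000e-03  1.000e-03] -0.018956575460046816
-1 [-1.893e+00 -1.000e-03 -1.000e-03] -0.018956575460046816
[561.54636837  80.81335848 222.        ] [ 4.000e-01 -4.658e+02 -3.005e+02] world [ 2.81658770e+02 -4.77442083e+02  2.08285053e-02]
```

>>> send_rows(rows=[[0,-33,-21.3,0],[0,-33,-21.3,0],[0,-33,-21.3,0],[0,-33,-21.3,0],[0,-33,-21.3,0],[0,-33,-21.3,0],[0,-33,-21.3,0],[0,-33,-21.3,0],[0,-33,-21.3,0],[0,-33,-21.3,0]], fingers=0)

```text
t: 0.93
ee_pos: [482.3, 212.0, 218.5]
orientation: [-0.87, 1.394, 0.872]
ft_force: [-0.7, 0.7, 1.0]
width: 24.6
```

>>> send_rows(rows=[[0,0,0,0.12],[0,0,0,0.12],[0,0,0,0.12],[0,0,0,0.12],[0,0,0,0.12],[0,0,0,0.12],[0,0,0,0.12],[0,0,0,0.12],[0,0,0,0.12],[0,0,0,0.12]])

```text
t: 1.77
ee_pos: [484.8, 200.8, 215.5]
orientation: [0.096, 1.577, -0.105]
ft_force: [-0.3, 0.8, 0.1]
width: 0.2
```

```bash
cat > r.py <<'E'
from go import *
import sys
st(); o,p,M=cur()
z=xh; x=np.array([0,0,-1.]); T=np.c_[x,np.cross(z,x),z]
print('turn',Ro.from_matrix(M.T@T).as_rotvec().round(3))
b=np.array([622.6,69.8,0]); tgt=b-float(sys.argv[1])*xh+2.2*Y; tgt[2]=float(sys.argv[2]); print('rel',rel(tgt).round(1))
E
python3 r.py 62 222
```

```text
t 1.77 p [484.8 200.8 215.5] tray [-119.5  134.8  138.8] f xh/y/z -0.37 0.72 0.11 w 0.2
turn [ 0.015 -0.009  0.007]
rel [  -6.6 -109.3   91.4]
```

>>> send_rows(rows=[[-2,-27,23,0.015],[-2,-27,23,0],[-2,-27,23,0],[-1,-27,23,0],[0,0,0,0],[0,0,0,0]])

```text
t: 2.27
ee_pos: [561.4, 76.8, 220.7]
orientation: [0.111, 1.58, -0.123]
ft_force: [-1.3, -0.1, 0.2]
width: 0.4
```

```bash
python3 r.py 62 115
```

```text
t 2.27 p [561.4  76.8 220.7] tray [-26.5  23.  127.7] f xh/y/z -1.31 -0.32 0.17 w 0.4
turn [-0.006 -0.012  0.008]
rel [105.6   4.8   0.8]
```

>>> send_rows(rows=[[20,2.5,0.4,0],[20,2,0,0],[20,0,0,0],[15,0,0,0],[10,0,0,0],[5,0,0,0],[0,0,0,0],[0,0,0,0]])

```text
t: 2.93
ee_pos: [558.3, 85.3, 127.0]
orientation: [0.11, 1.581, -0.12]
ft_force: [0.4, 0.3, 0.5]
width: 0.4
```

```bash
python3 r.py 45 112
python3 - <<'E'
from h import *
for n in('top','scene','wrist'): grab(n,'b')
a=cv2.imread('pics/top_b.png')[100:300,165:285]; b=cv2.imread('pics/scene_b.png')[100:250,190:340]
cv2.imwrite('pics/b.png',np.hstack([cv2.resize(a,(360,600)),cv2.resize(b,(430,600),interpolation=cv2.INTER_CUBIC)]))
E
```

```text
t 2.93 p [558.3  85.3 127. ] tray [-46.9  31.   36.2] f xh/y/z 0.38 0.37 0.54 w 0.4
turn [-0.004 -0.013  0.007]
rel [14.7 -3.8 21. ]
```

View pics/b.png

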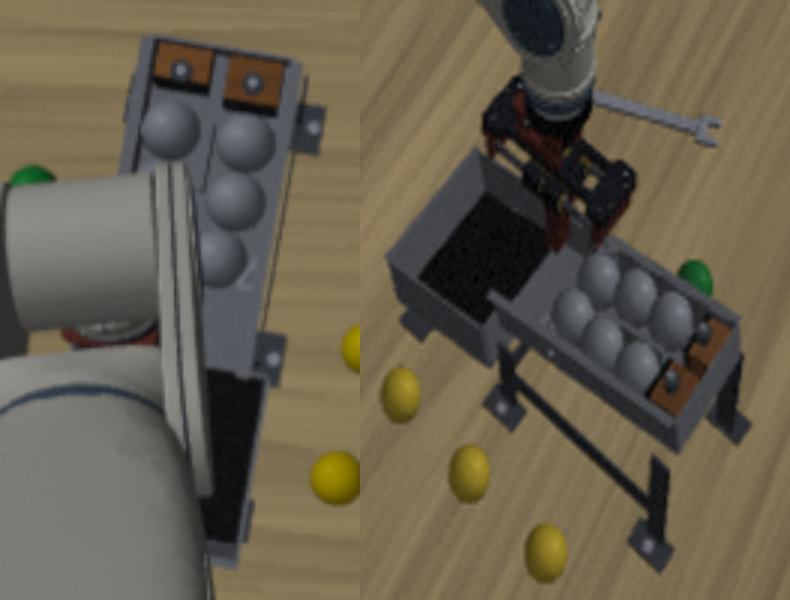

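View pics/wrist_b.png

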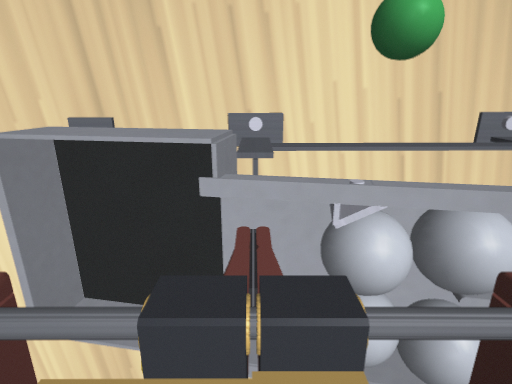

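The wrist view shows the closed, tapered fingers at (254,230) over the apron, in front of the left head ball at (366,250). The scene view agrees. Next I'll correct y, go down the rest of the way and close in.

>>> send_rows(rows=[[5,-2,2,0],[5,-2,2,0],[4,0,2,0],[0,0,0,0],[0,0,0,0]])

```text
t: 3.5
ee_pos: [566.7, 79.5, 114.6]
orientation: [0.112, 1.575, -0.12]
ft_force: [0.0, 0.2, -0.3]
width: 0.5
```

```bash
python3 r.py 45 112
```

```text
t 3.5 p [566.7  79.5 114.6] tray [-40.1  26.4  22.5] f xh/y/z -0.02 0.24 -0.3 w 0.5
turn [-0.005 -0.007  0.006]
rel [ 2.6  0.6 11.8]
```

>>> send_rows(rows=[[2,0,2,0],[1,0,2,0],[0,0,2,0],[0,0,2,0],[0,0,1,0],[0,0,0,0]])

```text
t: 4.0
ee_pos: [576.8, 77.9, 111.2]
orientation: [0.112, 1.575, -0.12]
ft_force: [0.1, 0.3, 1.0]
width: 0.6
```

```bash
python3 r.py 45 112
```

```text
t 4.0 p [576.8  77.9 111.2] tray [-30.7  26.3  17.3] f xh/y/z 0.08 0.3 1.04 w 0.6
turn [-0.005 -0.007  0.006]
rel [-0.8  0.7  1.5]
```

>>> send_rows(rows=[[0,0,1,0],[0,0,1,0],[0,0,1,0],[0,0,1,0],[0,0,0.5,0]])

```text
t: 4.42
ee_pos: [581.6, 77.3, 111.4]
orientation: [0.112, 1.575, -0.12]
ft_force: [0.7, -0.2, 0.8]
width: 0.6
```

>>> send_rows(rows=[[0,0,0.7,0],[0,0,0.7,0],[0,0,0.7,0]])

```text
t: 4.67
ee_pos: [583.9, 77.0, 111.4]
orientation: [0.112, 1.575, -0.12]
ft_force: [0.4, -0.1, 0.6]
width: 0.2
```

```bash
python3 r.py 38 112
```

```text
t 4.67 p [583.9  77.  111.4] tray [-23.6  26.3  16.3] f xh/y/z 0.45 -0.04 0.57 w 0.2
turn [-0.005 -0.007  0.006]
rel [-0.6  0.6  1.3]
```

>>> send_rows(rows=[[0,0,0.7,0],[0,0,0.7,0],[0,0,0.7,0]])

```text
t: 4.92
ee_pos: [586.2, 76.6, 111.4]
orientation: [0.112, 1.575, -0.12]
ft_force: [0.2, -0.0, -0.1]
width: 0.1
```

>>> send_rows(rows=[[0,0,0.7,0],[0,0,0.7,0],[0,0,0.7,0]])

```text
t: 5.17
ee_pos: [588.1, 76.3, 111.3]
orientation: [0.112, 1.576, -0.12]
ft_force: [-2.6, 0.4, 0.9]
width: 0.5
```

>>> send_rows(rows=[[0,0,0.6,0],[0,0,0.6,0]])

```text
t: 5.33
ee_pos: [588.0, 76.1, 110.9]
orientation: [0.112, 1.579, -0.121]
ft_force: [-3.0, 0.5, 0.4]
width: 0.5
```

Contact is at x≈588, with about 3 N. I'll raise the push a little.

>>> send_rows(rows=[[0,0,0.9,0],[0,0,0.9,0]])

```text
t: 5.5
ee_pos: [588.2, 75.9, 110.4]
orientation: [0.112, 1.582, -0.121]
ft_force: [-3.6, 1.2, 1.3]
width: 0.3
```

>>> send_rows(rows=[[0,0,1.1,0],[0,0,1.1,0]])

```text
t: 5.67
ee_pos: [588.7, 75.6, 109.9]
orientation: [0.112, 1.586, -0.121]
ft_force: [-5.0, 1.2, 2.9]
width: 0.4
```

>>> send_rows(rows=[[-0.4,0.1,1.1,0],[-0.4,0.1,1.1,0]])

```text
t: 5.83
ee_pos: [589.6, 75.6, 110.2]
orientation: [0.111, 1.589, -0.121]
ft_force: [-4.6, 0.3, 1.8]
width: 0.7
```

>>> send_rows(rows=[[-0.4,0.1,1.2,0],[-0.4,0.1,1.2,0]])

```text
t: 6.0
ee_pos: [591.3, 75.4, 110.7]
orientation: [0.111, 1.591, -0.122]
ft_force: [-4.5, 0.9, 1.4]
width: 0.1
```

```bash
python3 r.py 35 112
```

```text
t 6.0 p [591.3  75.4 110.7] tray [-16.2  25.9  14.2] f xh/y/z -4.6 0.24 1.38 w 0.1
turn [-0.005 -0.023  0.008]
rel [-1.3  1.  -3.3]
```

The ball is moving at about 4.6 N, so I'll keep going.

>>> send_rows(rows=[[-0.3,0.3,1.1,0],[-0.3,0.3,1.1,0]])

```text
t: 6.17
ee_pos: [593.5, 75.7, 111.2]
orientation: [0.111, 1.592, -0.122]
ft_force: [-5.5, -0.4, 0.9]
width: 0.6
```

>>> send_rows(rows=[[-0.3,0.3,1.1,0],[-0.3,0.3,1.1,0]])

```text
t: 6.33
ee_pos: [595.5, 75.9, 111.6]
orientation: [0.111, 1.593, -0.122]
ft_force: [-5.6, 1.2, 0.9]
width: 0.3
```

>>> send_rows(rows=[[-0.3,0.3,1.0,0],[-0.3,0.2,1.0,0]])

```text
t: 6.5
ee_pos: [597.3, 76.1, 112.0]
orientation: [0.111, 1.594, -0.122]
ft_force: [-5.4, 1.0, 0.9]
width: 0.5
```

```bash
python3 r.py 35 112
python3 - <<'E'
from h import *
for n in('top','scene','wrist'): grab(n,'c')
a=cv2.imread('pics/wrist_c.png'); b=cv2.imread('pics/scene_c.png')[100:250,190:340]
cv2.imwrite('pics/c.png',np.hstack([a[:, :],cv2.resize(b,(280,384),interpolation=cv2.INTER_CUBIC)]))
E
```

```text
t 6.5 p [597.3  76.1 112. ] tray [-10.2  27.3  14.5] f xh/y/z -5.45 0.23 0.85 w 0.5
turn [-0.005 -0.026  0.009]
rel [ 0.3 -0.4 -9.1]
```

View pics/c.png

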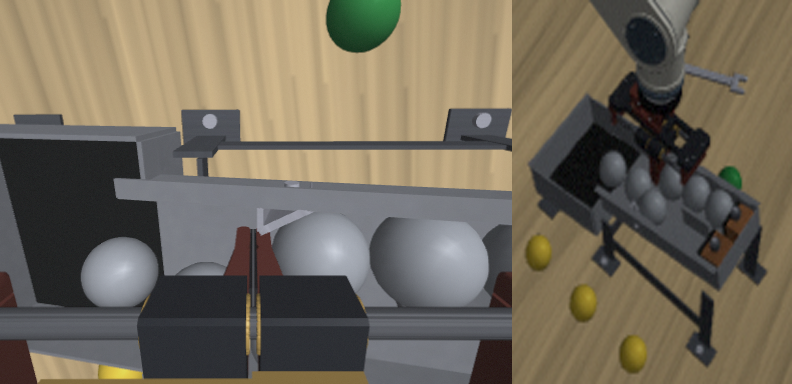

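The right row is running: one ball is at the lip at wrist (120,272) and another is passing the finger. I'll hold position.

>>> send_rows(rows=[[-0.1,0,0.5,0],[-0.1,0,0.5,0],[-0.1,0,0.5,0],[-0.1,0,0.5,0]])

```text
t: 6.98
ee_pos: [598.5, 75.9, 112.2]
orientation: [0.111, 1.596, -0.122]
ft_force: [-6.8, 1.0, 2.4]
width: 0.4
```

>>> send_rows(rows=[[-0.1,0,0.5,0],[-0.1,0,0.5,0],[-0.1,0,0.5,0],[-0.1,0,0.5,0]])

```text
t: 7.32
ee_pos: [598.4, 75.5, 112.2]
orientation: [0.11, 1.601, -0.123]
ft_force: [-6.2, 2.4, 1.9]
width: 0.5
```

```bash
python3 r.py 35 112
python3 - <<'E'
from h import *
for n in('top','scene','wrist'): grab(n,'d')
a=cv2.imread('pics/wrist_d.png'); b=cv2.imread('pics/scene_d.png')[100:250,190:340]
cv2.imwrite('pics/d.png',np.hstack([a[:, :],cv2.resize(b,(280,384),interpolation=cv2.INTER_CUBIC)]))
E
```

```text
t 7.32 p [598.4  75.5 112.2] tray [-9.1 27.  14.5] f xh/y/z -6.47 1.48 1.94 w 0.5
turn [-0.005 -0.032  0.01 ]
rel [  0.5  -0.1 -10.2]
```

View pics/d.png

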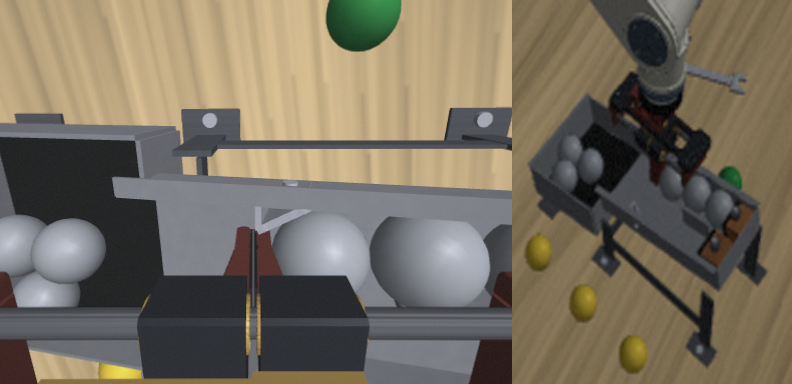

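All three right balls lie in the pan at wrist (20–70, 245–290), and the left row is still held above the opening. I'll hold a little longer at lower force, then lift back and away fast.

>>> send_rows(rows=[[0,0,0.3,0],[0,0,0.3,0],[0,0,0.3,0],[0,0,0.3,0],[0,0,0.3,0],[0,0,0.3,0]])

```text
t: 7.97
ee_pos: [598.3, 75.1, 112.0]
orientation: [0.11, 1.605, -0.123]
ft_force: [-4.6, 0.2, 2.4]
width: 0.1
```

```bash
python3 r.py 35 112
python3 - <<'E'
from tray import *
for n in('scene','wrist'): grab(n,'e')
d=pickle.load(open('pics/scene_e.pkl','rb'));T=tt(pts(d));im=d['img'].astype(int)
m=(T[...,2]>-28)&(T[...,2]<40)&(T[...,0]>-225)&(T[...,0]<-80)&(abs(T[...,1])<75)&(im.max(2)>60)
n,l,s_,c_=cv2.connectedComponentsWithStats(m.astype(np.uint8)); print([(a[4],T[l==i].mean(0).round(0).tolist()) for i,a in enumerate(s_) if i and a[4]>15])
cv2.imwrite('pics/e.png',cv2.resize(d['img'][100:250,190:340,::-1],None,fx=4,fy=4,interpolation=cv2.INTER_CUBIC))
E
```

```text
t 7.97 p [598.3  75.1 112. ] tray [-9.2 26.6 14.3] f xh/y/z -4.54 -0.42 2.39 w 0.1
turn [-0.005 -0.036  0.011]
rel [  0.4   0.3 -10.2]
[(np.int32(324), [-181.0, -25.0, 6.0])]
```

View pics/e.png

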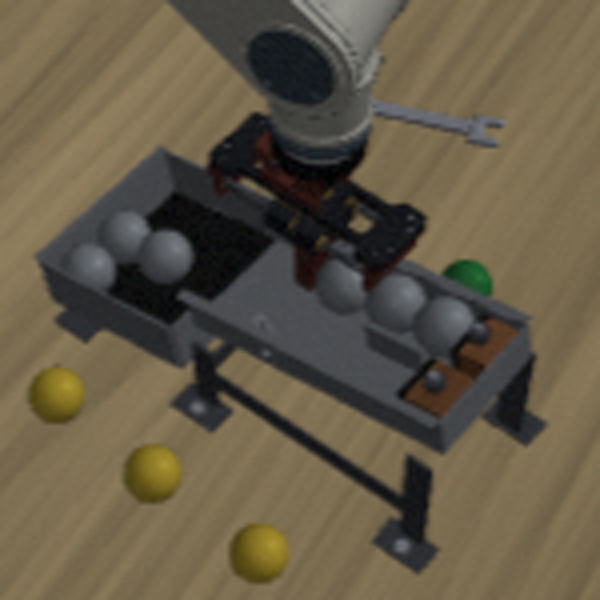

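The right row is in the pan at (90–165, 235–265). The left row is held at (340–445, 285–325). Now I'll take the finger away.

>>> send_rows(rows=[[-8,0,-18,0],[-32,0,-18,0],[-38,0,-10,0],[-38,0,0,0],[-30,0,0,0],[-20,0,0,0],[0,0,0,0],[0,0,0,0],[0,0,0,0],[0,0,0,0]])

```text
t: 8.9
ee_pos: [566.7, 82.1, 288.2]
orientation: [0.111, 1.581, -0.122]
ft_force: [0.1, 0.7, -0.4]
width: 0.8
```

>>> send_rows(rows=[[0,25,0,0],[0,35,0,0],[0,35,0,0],[0,35,0,0],[0,35,0,0],[0,20,0,0],[0,0,0,0],[0,0,0,0],[0,0,0,0],[0,0,0,0]])

```text
t: 9.73
ee_pos: [590.5, 268.2, 267.0]
orientation: [0.105, 1.602, -0.135]
ft_force: [1.1, -0.4, -0.1]
width: 0.2
```

Run:
```python
from go import *
st()
a=grab('top','f');b=grab('scene','f'); st()
cv2.imwrite('pics/f.png',np.hstack([cv2.resize(a['img'][100:300,165:285,::-1],(360,600)),cv2.resize(b['img'][100:250,190:340,::-1],(430,600),interpolation=cv2.INTER_CUBIC)]))
```

```text
t 9.73 p [590.5 268.2 267. ] tray [-16.9 216.5 173.1] f xh/y/z 1.18 -0.27 -0.06 w 0.2
t 9.83 p [590.7 267.9 267.5] tray [-16.6 216.2 173.5] f xh/y/z -0.33 0.95 -0.18 w 0.3
```

View pics/f.png

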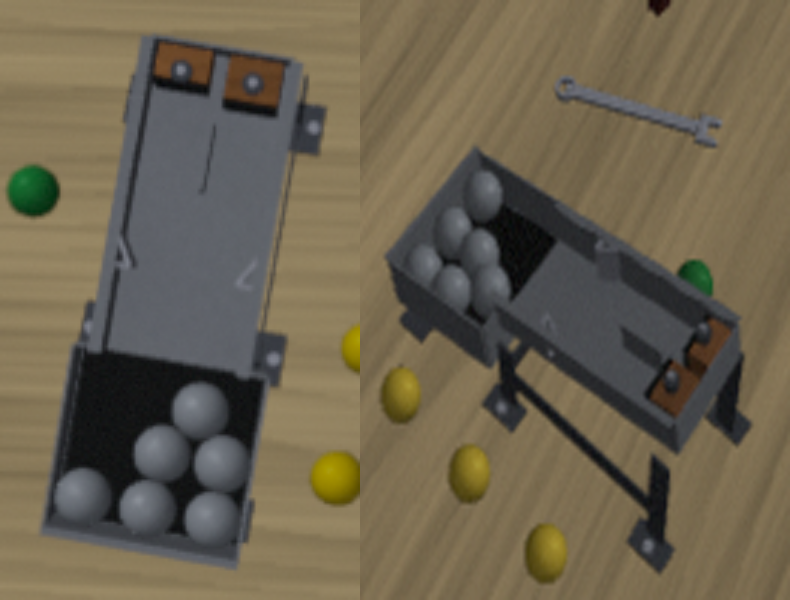

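All six balls are in the pan. I'll let them settle, then check positions and movement between two pictures.

>>> send_rows(rows=[[0,0,0,0],[0,0,0,0],[0,0,0,0],[0,0,0,0],[0,0,0,0],[0,0,0,0],[0,0,0,0],[0,0,0,0],[0,0,0,0],[0,0,0,0]])

```text
t: 10.67
ee_pos: [591.6, 264.6, 269.4]
orientation: [0.11, 1.599, -0.138]
ft_force: [-0.0, 0.2, -0.0]
width: 0.5
```

>>> send_rows(rows=[[0,0,0,0],[0,0,0,0],[0,0,0,0],[0,0,0,0],[0,0,0,0],[0,0,0,0],[0,0,0,0],[0,0,0,0],[0,0,0,0],[0,0,0,0]])

```text
t: 11.5
ee_pos: [591.5, 264.8, 269.2]
orientation: [0.11, 1.599, -0.138]
ft_force: [-0.3, -0.8, 0.5]
width: 0.3
```

Run:
```python
from go import *
from scipy.optimize import least_squares
grab('top','g'); 
for k in range(4): grab('top','h')
st()
for t in 'fgh':
    d=pickle.load(open(f'pics/top_{t}.pkl','rb'));P=pts(d);out=[]
    for zx,zy in [(200,410),(162,453),(222,463),(82,497),(147,508),(212,520)]:
        u,v=165+zx//3,100+zy//3
        q=P[v-6:v+7,u-6:u+7].reshape(-1,3)
        r=least_squares(lambda c:np.linalg.norm(q-c,axis=1)-25,np.median(q,0)-[0,0,20],loss='soft_l1'); out.append(tt(r.x).round(0).tolist())
    print(t,out)
```

```text
t 11.75 p [591.5 264.8 269.2] tray [-15.1 213.3 175. ] f xh/y/z 0.37 0.34 -0.2 w 0.4
f [[-115.0, -31.0, -9.0], [-158.0, -4.0, -9.0], [-157.0, -58.0, -9.0], [-208.0, 58.0, -9.0], [-208.0, -0.0, -9.0], [-208.0, -58.0, -9.0]]
g [[-115.0, -31.0, -9.0], [-158.0, -5.0, -9.0], [-158.0, -58.0, -9.0], [-208.0, 58.0, -10.0], [-208.0, -0.0, -9.0], [-208.0, -58.0, -9.0]]
h [[-116.0, -31.0, -9.0], [-158.0, -5.0, -9.0], [-158.0, -58.0, -9.0], [-208.0, 58.0, -9.0], [-208.0, 0.0, -9.0], [-208.0, -58.0, -9.0]]
```

All six are at rest and inside the limits.

```bash
python3 -c "from workcell import ctrl; print(ctrl.close_job())"
```

```text
the job is handed in; nothing more can be done
None
```

The job is handed in: both rows ran into the catch pan in order, and all six balls lay still there at the last check.

- **Which row to hold:** The depth pictures showed about 10 mm of room behind the left row and about 2 mm behind the right. I nudged the left head ball back about 10 mm. The force readings between rows stayed under about 7.5 N.
- **Holding and release:** I held the left row until pictures showed all three right balls in the pan. Then I pulled the finger back and up, and the left row ran down.
- **Last checks:** All six balls lie in the pan at tray x from −208 to −116 mm, y within ±58 mm and z about −9 mm. Over about 2 s they moved no more than 1 mm, which is within measurement noise. The arm was clear, with only noise on the force reading.
- **Not checked:** I did not measure the bystanders for movement. The arm went near none of them, and the wrench looked unmoved in the pictures.

No check failed. The only oddity was that the tool tilted about 0.03 rad while pushing, which did no harm.

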